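Sort the hardware stripped off a guitar into the parts trays

ROBOT

A 6-joint arm with a two-finger parallel gripper is mounted at the origin on the work surface. World frame = base frame: x ahead of the robot, y to its left, z up, the work surface at z = 0. Lengths are in m, angles in rad, forces in N, time in s.
With the tool pointing down it reaches from about 0.425 to 0.95 m from the base axis. Payload 3.5 kg.
Tool frame: the origin (TCP) lies midway between the tips of the shut fingers; the grasp point (between the pads) lies 19 mm behind it; z points along the fingers, y is the line along which they close (so a half turn about z gives the same grasp; the last joint's range is limited). The gripper opens to 85 mm and grips with 20 to 120 N. Pads are 22 mm wide; open, the fingers measure 114 mm over their backs; the gripper's body (76 mm by 85 mm) begins 54 mm behind the grasp point. The pads swing forward as they close: fully open they stand 13 mm farther back than shut.
Start: joints at [-1.327, 0.286, 1.577, -0, 1.279, -0.15], TCP at [0.259, -0.623, 0.231] pointing down, gripper open.
Joint ranges: [-2.77, 2.77], [-0.9, 2.22], [0.21, 2.48], [-1.53, 4.67], [0.24, 2.81], [-2.84, 2.84]. Speed limits (rad/s): [2.79, 2.79, 3.14, 3.14, 3.14, 3.14].

INTERFACE

Orientations are given as a unit quaternion [x, y, z, w].
In Python, from plant import ctrl, cams, order gives the robot as it stands.
- The arm moves only by the tool move_arm, never from a script. Its argument "plan" is one flat list of numbers, 7 for each row, row after row: the shift along the world's x, y, z in mm, then the turn, a rotation vector about the world's x, y, z in degrees, then the finger opening in mm, from 0 to 85.4. A call has 1 to 12 rows; each row shifts and turns the commanded pose from where the row before left it; what a row does not reach is not made up. A row lasts 1/10 s, in which the tool goes at most 50 mm and 8.59 degrees, less where a joint would pass 70% of its speed; a pose out of reach is approached as far as the arm can. A call is refused whole if a number of a shift passes 50 or a number of a turn 8.59, either way. A call with a gripper value outside its range is refused whole. The fingers move at their own pace and stop on an object; "newtons" is the grip in N (left out, the last holds). Time passes only in rows, so rows that do not move let the fingers close. It gives the time, the measured TCP pose, the force, the opening and the grip force at its end, in the units of the state.
- ctrl.get_state(): the state, without advancing time (a new reading comes with each control period).
- cams.read_camera(name): name is "scene" or "top"; returns a dict with "color" (384x512x3 uint8, red, green, blue), "fov_y" (degrees; the focal length in pixels is half the picture's height over the tangent of half this angle, whatever the lens; pixels are square), "cx", "cy" (the principal point, pixels), "origin" and "orientation" of the camera in the world. Camera axes: x right, y up, looking along -z (the intrinsics and any distortion apply to the point x, -y, -z); pixel columns grow to the right and rows downward; lengths in m; the calibration is good to about 2 mm. A picture is of the moment at which its call begins. There is no depth.
- order.sign_off(): hands the job in; it is judged then, once.
The state is a dict: "time": time; "qpos": joint angles; "dq": joint speeds; "joint_efforts": joint torques, N m; "eef_pos": TCP position; "tcp_rot": TCP orientation; "contact_force": force on the tool from outside, world axes, zero at the start; "wrist_torque": the same for the moment, N m; "opening": opening from 0.0 (shut) to 1.0 (fully open); "finger_force": force on a finger pad.
Only numpy, scipy, OpenCV 4.12 (cv2) and the standard library are available. Lean on these libraries where they do the work, as an engineer would, in place of code of your own. Each camera call takes 0.05 s, during which the arm holds its last target. There are 200 camera calls.

TASK

The hardware stripped off the buffed guitar lies mixed on the bench: a pickup, a pickup mounting ring, a tailpiece and two control knobs. Put each piece into the plywood tray that already holds its kind, flat on the tray floor and right side up, with the long pieces lying the same way as the one already there and nothing left lying on another piece. Set each piece down rather than dropping it.

Things in the scene. Friction and masses are not known exactly. Their poses are not given: they have to be found in the camera images.
- pickup: Loose covered guitar pickup (humbucker) on the bench: a nickel-plated box 70 x 38 mm and 19 mm high with a row of six brass screw heads on top, and a small brass ear 3 mm thick at each short end (84 mm over the ears). About 120 g. Origin: centre of its underside; x along its long side, y across its 38 mm width, z up out of its face.
- ring: Loose pickup mounting ring: a flat black plastic rectangular frame 90 x 46 mm, 10 mm high, open in the middle (opening 71 x 39 mm; the long rails are 3.5 mm wide). About 20 g. Grasp it over its outside, across the 46 mm. Origin: centre of the frame at its underside; x along its long side, y across, z up.
- tailpiece: Loose stop tailpiece: a plain bright metal bar with rounded edges, 16 mm wide and 14 mm high, 100 mm long over its forked ends (the solid bar is the middle 80 mm, with six fine dark lines across its top). About 80 g. Origin: centre of its underside; x along its length, y across its 16 mm width, z up.
- knob_a: Loose control knob, round, black plastic, top-hat shaped: flange 26 mm diameter and 4 mm high, above it a crown of 21 mm diameter, 18 mm high in all, small brass disc on top. About 14 g; it stands on its flange. Origin: centre of its underside; z up.
- knob_b: A second loose control knob, exactly like knob_a; origin likewise.
- tray_pickup: Of four alike plywood trays, the one already holding one pickup. Fixed. Outside 162 (x) x 144 mm (y), 30 mm high; walls and floor 6 mm thick: inside 150 x 132 mm, floor 6 mm above the bench. Origin: centre of its underside, at bench height; z up. The stock, loose, is in the +x half, centred 50 mm from the tray's centre towards +x, long side along the tray's y; the -x half is empty.
- tray_ring: Of four alike plywood trays, the one already holding one mounting ring. Fixed. Outside 162 (x) x 144 mm (y), 30 mm high; walls and floor 6 mm thick: inside 150 x 132 mm, floor 6 mm above the bench. Origin: centre of its underside, at bench height; z up. The stock, loose, is in the +x half, centred 50 mm from the tray's centre towards +x, long side along the tray's y; the -x half is empty.
- tray_tailpiece: Of four alike plywood trays, the one already holding one tailpiece. Fixed. Outside 162 (x) x 144 mm (y), 30 mm high; walls and floor 6 mm thick: inside 150 x 132 mm, floor 6 mm above the bench. Origin: centre of its underside, at bench height; z up. The stock, loose, is in the +x half, centred 50 mm from the tray's centre towards +x, long side along the tray's y; the -x half is empty.
- tray_knob: Of four alike plywood trays, the one already holding two knobs. Fixed. Outside 162 (x) x 144 mm (y), 30 mm high; walls and floor 6 mm thick: inside 150 x 132 mm, floor 6 mm above the bench. Origin: centre of its underside, at bench height; z up. The stock, loose, is in the +x half, 52 mm from the tray's centre towards +x, at y = -34 and +34 mm; the -x half is empty.
Not all that is in view belongs to the job. What is shaped like the tailpiece but pink or purple is not meant.

How it is judged:
At the end, for the whole second after the job is handed in: Each of the five pieces lies inside the tray of its kind, right side up and flat on its floor (underside within 4 mm of it, tilt under 0.12 rad), the three long pieces along the tray's y within 0.35 rad, all let go of and at rest (under 10 mm/s) (x of pickup in the frame of tray_pickup between -0.072 and 0.072 m and y of pickup in the frame of tray_pickup between -0.066 and 0.066 m and z of pickup in the frame of tray_pickup between 0.002 and 0.01 m and angle between each of pickup, ring, tailpiece, knob_a, knob_b's own z axis and vertical below 0.12 rad and linear speed of each of pickup, ring, tailpiece, knob_a, knob_b below 0.01 m/s and contact force between each of pickup, ring, tailpiece, knob_a, knob_b and the fingers below 0.05 N and angle between the x axis of pickup and the y axis of tray_pickup, either way round below 0.35 rad and x of ring in the frame of tray_ring between -0.072 and 0.072 m and y of ring in the frame of tray_ring between -0.066 and 0.066 m and z of ring in the frame of tray_ring between 0.002 and 0.01 m and angle between the x axis of ring and the y axis of tray_ring, either way round below 0.35 rad and x of tailpiece in the frame of tray_tailpiece between -0.072 and 0.072 m and y of tailpiece in the frame of tray_tailpiece between -0.066 and 0.066 m and z of tailpiece in the frame of tray_tailpiece between 0.002 and 0.01 m and angle between the x axis of tailpiece and the y axis of tray_tailpiece, either way round below 0.35 rad and x of knob_a in the frame of tray_knob between -0.072 and 0.072 m and y of knob_a in the frame of tray_knob between -0.066 and 0.066 m and z of knob_a in the frame of tray_knob between 0.002 and 0.01 m and x of knob_b in the frame of tray_knob between -0.072 and 0.072 m and y of knob_b in the frame of tray_knob between -0.066 and 0.066 m and z of knob_b in the frame of tray_knob between 0.002 and 0.01 m); the robot touches nothing.
It fails at once if the pickup was dropped: let go of while higher than the tray rims (underside over 35 mm above the bench) (height (world z) of pickup above 0.035 m and contact force between pickup and the fingers below 0.02 N).
It fails at once if the mounting ring was dropped: let go of while higher than the tray rims (underside over 35 mm above the bench) (height (world z) of ring above 0.035 m and contact force between ring and the fingers below 0.02 N).
It fails at once if the tailpiece was dropped: let go of while higher than the tray rims (underside over 35 mm above the bench) (height (world z) of tailpiece above 0.035 m and contact force between tailpiece and the fingers below 0.02 N).
It fails at once if a knob was dropped: let go of while higher than the tray rims (underside over 35 mm above the bench) (height (world z) of knob_a above 0.035 m and contact force between knob_a and the fingers below 0.02 N).
It fails at once if a knob was dropped: let go of while higher than the tray rims (underside over 35 mm above the bench) (height (world z) of knob_b above 0.035 m and contact force between knob_b and the fingers below 0.02 N).
It also fails if it takes over 122 s, if anything falls off the work surface, if the arm or the gripper's body presses on something with over 40 N, if the wrist force passes 120 N, or if a joint passes its speed limit or range.

## Working session

There is one attempt and no reset: what is moved stays moved. The work goes in short steps, Python scripts to look and compute and a tool call to move; the robot and the scene stay as the last step left them, time stands still between calls to the robot, and variables do not carry over. Pictures are saved under pics/ and viewed, at most 14 in all, crops included, and the job is handed in when it is done.

Besides the shell and the picture viewer there is one more tool, called after ">>>" by a JSON object that holds its "method" and its "body", one argument or row to a line. move_arm: Moves the arm, as the interface text tells. Its arguments: {"type":"object","properties":{"plan":{"type":"array","items":{"type":"number"}},"newtons":{"type":"number"}},"required":["plan"]}

```bash
ls; mkdir -p pics
python3 - <<'E'
from plant import ctrl,cams
import cv2
for n in("scene","top"):
    r=cams.read_camera(n); cv2.imwrite(f"pics/{n}0.png",cv2.resize(r["color"][...,::-1],(800,600),interpolation=cv2.INTER_CUBIC))
    cv2.imwrite(f"pics/{n}0_raw.png",r["color"][...,::-1])
    print({k:v for k,v in r.items() if k!="color"})
print(ctrl.get_state())
E
```

```text
pics
{'fov_y': 51.26374472894457, 'cx': 249.44917126589488, 'cy': 186.55814834363855, 'origin': array([0.82724404, 0.40306332, 0.8395552 ]), 'orientation': array([0.10569966, 0.30820915, 0.89536115, 0.3035838 ])}
{'fov_y': 51.29665837373975, 'cx': 256.04147632487377, 'cy': 191.8054024236271, 'origin': array([ 0.25121531, -0.08400676,  1.01358673]), 'orientation': array([ 0.05164057, -0.06414984, -0.70139384,  0.70800051])}
{'time': 0.1, 'qpos': array([-1.32699625e+00,  2.87117469e-01,  1.57801747e+00,  1.51688190e-05,
        1.27860200e+00, -1.49994475e-01]), 'dq': array([ 0.00027179, -0.001198  , -0.00283418,  0.00026178, -0.00136566,
        0.00186356]), 'joint_efforts': array([ 5.95418587e-04, -4.07295763e+01, -2.93701029e+01, -1.35363071e-04,
        3.38349382e-03, -2.43739152e-06]), 'eef_pos': array([ 0.25888499, -0.62274431,  0.23006568]), 'tcp_rot': array([ 9.80678140e-01,  1.95625242e-01, -4.30154395e-05, -1.07130370e-03]), 'contact_force': array([0.62706756, 0.73651912, 0.21754087]), 'wrist_torque': array([ 0.04859946,  0.00132841, -0.0546855 ]), 'finger_force': 0.0, 'opening': 1.0010895950162761}
```

View pics/scene0.png

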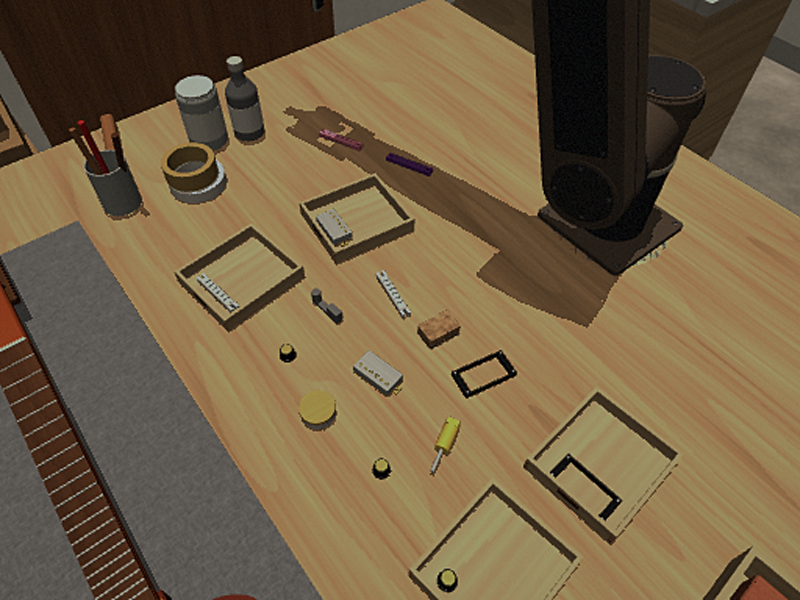

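View pics/top0.png

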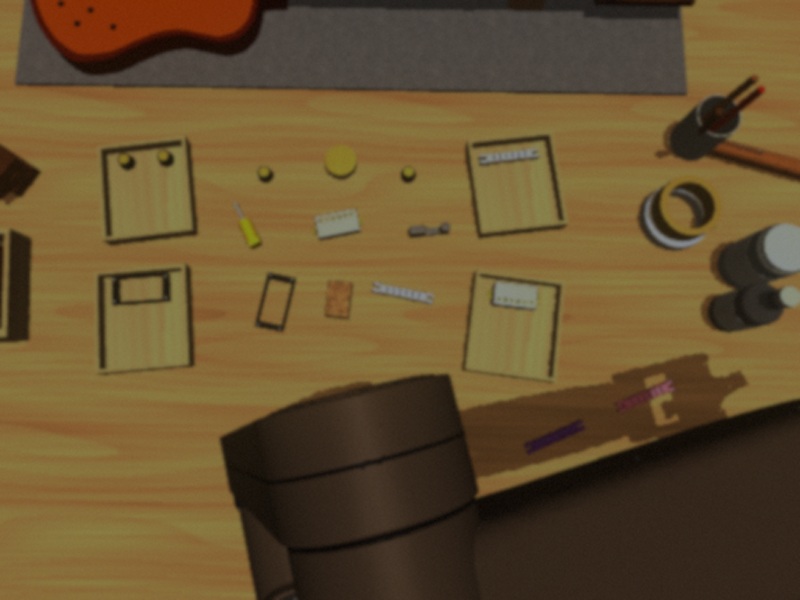

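Candidates in the top view (800 px): 
- Tailpiece is the silver bar at (403,293). It could be confused with the pink bar (645,396), the purple bar (555,437) or the stock at (508,157).
- Pickup is at (338,223), with stock at (515,294).
- Ring is at (276,302), with stock at (141,289).
- Knobs are at (265,174) and (408,174). They could be confused with the yellow tin (340,161) or the stock at (125,160) and (165,157).
- Distractors are the clamp (430,230), cork (338,298) and screwdriver (248,225).

Next I'll take a close crop of each view.

```bash
cat > h.py <<'E'
import numpy as np
from scipy.spatial.transform import Rotation as R
from plant import cams,ctrl
def cam(n):
    return cams.read_camera(n)
def K(r):
    return r["color"].shape[0]/2/np.tan(np.radians(r["fov_y"]/2))
def ray(r,u,v):
    d=np.array([(u-r["cx"])/K(r),-(v-r["cy"])/K(r),-1.]); return R.from_quat(r["orientation"]).apply(d)
def atz(r,u,v,z):
    d=ray(r,u,v); o=r["origin"]; return o+d*(z-o[2])/d[2]
def proj(r,p):
    q=R.from_quat(r["orientation"]).inv().apply(np.asarray(p)-r["origin"]); f=K(r)
    return np.stack([r["cx"]-f*q[...,0]/q[...,2], r["cy"]+f*q[...,1]/q[...,2]],-1)
def tri(r1,p1,r2,p2):
    A=np.zeros((3,3));b=np.zeros(3);L=[]
    for r,p in((r1,p1),(r2,p2)):
        d=ray(r,*p);d/=np.linalg.norm(d);M=np.eye(3)-np.outer(d,d);A+=M;b+=M@r["origin"];L.append((M,r["origin"]))
    x=np.linalg.solve(A,b); return x,np.linalg.norm(L[0][0]@(x-L[0][1]))*2
E
python3 - <<'E'
import cv2
t=cv2.imread("pics/top0_raw.png");s=cv2.imread("pics/scene0_raw.png")
# top crop cols145-305 rows95-215 x5 ; scene crop cols170-340 rows165-292 
cv2.imwrite("pics/tc.png",cv2.resize(t[95:215,145:305],None,fx=5,fy=5,interpolation=cv2.INTER_CUBIC))
cv2.imwrite("pics/sc.png",cv2.resize(s[165:309,165:345],None,fx=4,fy=4,interpolation=cv2.INTER_CUBIC))
E
```

```text
(no output)
```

View pics/tc.png

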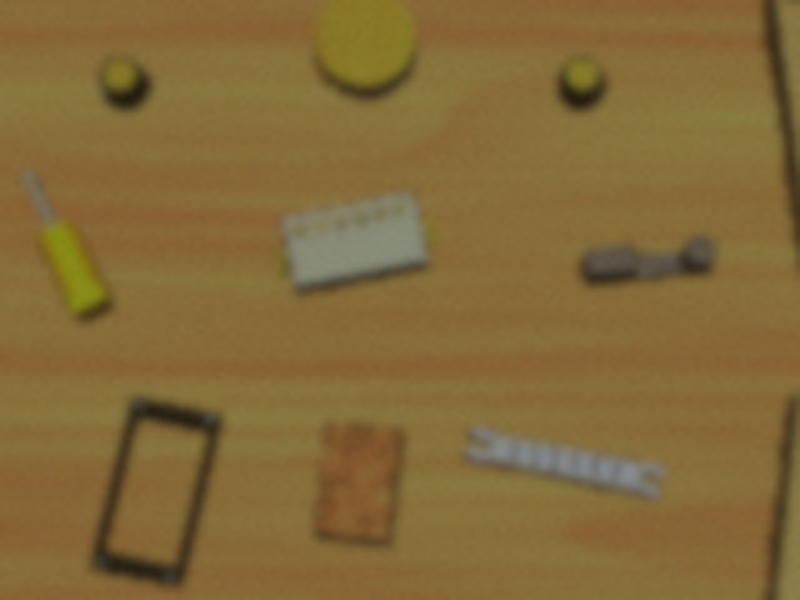

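View pics/sc.png

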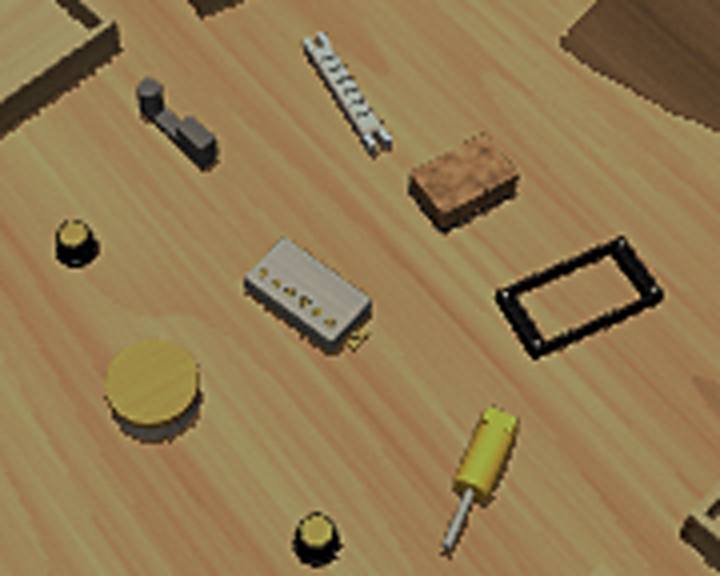

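```bash
cat > m.py <<'E'
from h import *
t,s=cam("top"),cam("scene")
T=lambda p:(145+(p[0]+.5)/5-.5,95+(p[1]+.5)/5-.5)
S=lambda p:(165+(p[0]+.5)/4-.5,165+(p[1]+.5)/4-.5)
F=lambda p:((p[0]+.5)*.64-.5,(p[1]+.5)*.64-.5)
np.set_printoptions(precision=4,suppress=True)
D={"pickup":([(283,215),(412,192),(428,262),(298,290)],[(333,345),(246,280),(286,238),(372,300)]),
"ring":([(137,402),(220,418),(178,580),(97,563)],[(537,352),(500,295),(622,240),(660,295)]),
"tail":([(473,443),(657,480)],[(378,145),(316,40)]),
"knobL":([(122,75)],[(319,526)]),"knobR":([(582,75)],[(75,234)])}
for k,(a,b) in D.items():
    P=[tri(t,T(p),s,S(q)) for p,q in zip(a,b)]
    X=np.array([p[0] for p in P]); print(k,X.mean(0),"gaps",np.array([p[1] for p in P]));print(X)
    if len(X)==4: e=X[0]+X[3]-X[1]-X[2] if k=="pickup" else X[0]+X[1]-X[2]-X[3]
    if len(X)==2: e=X[0]-X[1]
    if len(X)>1: print("  yaw of long axis",np.degrees(np.arctan2(e[1],e[0])))
Y={"ring":([(97,273),(188,265),(193,365),(98,374)],[(612,540),(525,463),(597,392),(677,456)]),
"tail":([(467,144),(549,136),(565,226),(479,236)],[(230,320),(177,274),(251,229),(304,267)]),
"pick":([(477,272),(562,284),(553,380),(463,370)],[(338,258),(301,211),(377,178),(414,220)]),
"knob":([(101,147),(187,138),(196,235),(106,243)],None)}
for k,(a,b) in Y.items():
    X=np.array([atz(t,*F(p),.03) for p in a]); e=X[0]+X[1]-X[2]-X[3]
    print("tray",k,X.mean(0),"yaw",np.degrees(np.arctan2(e[1],e[0])),"sides",np.linalg.norm(X-np.roll(X,-1,0),axis=1))
    if b:
        P=[tri(t,F(p),s,F(q)) for p,q in zip(a,b)];X=np.array([p[0] for p in P]);e=X[0]+X[1]-X[2]-X[3]
        print("  tri",X.mean(0),"yaw",np.degrees(np.arctan2(e[1],e[0])),"z",X[:,2],"gap",np.array([p[1] for p in P]))
E
python3 m.py
```

```text
pickup [0.5425 0.0042 0.0191] gaps [0.0028 0.0018 0.0009 0.0001]
[[ 0.5543  0.042   0.0203]
 [ 0.5682 -0.0242  0.0191]
 [ 0.5314 -0.0334  0.0187]
 [ 0.5162  0.0324  0.0182]]
  yaw of long axis 102.40583847791892
ring [0.4127 0.1014 0.0105] gaps [0.0007 0.0013 0.0007 0.001 ]
[[0.4583 0.1141 0.0095]
 [0.4504 0.0717 0.0093]
 [0.3668 0.0892 0.0123]
 [0.3751 0.1305 0.0108]]
  yaw of long axis -11.481604638325344
tail [ 0.4297 -0.1048  0.0114] gaps [0.0007 0.0013]
[[ 0.4393 -0.0583  0.0102]
 [ 0.4201 -0.1513  0.0126]]
  yaw of long axis 78.3279463054217
knobL [0.6272 0.1263 0.0247] gaps [0.0015]
[[0.6272 0.1263 0.0247]]
knobR [ 0.6321 -0.1118  0.0216] gaps [0.001]
[[ 0.6321 -0.1118  0.0216]]
tray ring [0.3799 0.3029 0.03  ] yaw 5.929696459825682 sides [0.144  0.1603 0.1465 0.1605]
  tri [0.3815 0.3064 0.0195] yaw 5.923042347716168 z [0.0211 0.018  0.0167 0.0222] gap [0.0028 0.0008 0.0056 0.007 ]
tray tail [ 0.6087 -0.2888  0.03  ] yaw 7.176379712889952 sides [0.1388 0.1571 0.1425 0.159 ]
  tri [ 0.6112 -0.2908  0.0241] yaw 8.125779370110127 z [0.03   0.023  0.0149 0.0283] gap [0.0032 0.0028 0.0024 0.0027]
tray pick [ 0.3743 -0.2816  0.03  ] yaw -7.952324121252276 sides [0.1382 0.1549 0.1422 0.1592]
  tri [ 0.3753 -0.2832  0.0195] yaw -8.4932661279132 z [0.0162 0.0089 0.0228 0.0299] gap [0.0057 0.0019 0.0045 0.0032]
tray knob [0.5911 0.3129 0.03  ] yaw 8.114973829327543 sides [0.1409 0.1673 0.1437 0.164 ]
```

Triangulated heights agree with the text: pickup 19 mm, ring 10.5 mm, tailpiece about 11 mm, knobs about 22 mm. In the crops the tailpiece is silver at tc (565,462) and the pickup is screws-up at (355,240). The ring is at (158,490) and the knobs are at (122,75) and (582,75). I'll start with the tailpiece.

>>> {"method": "move_arm", "body": {
  "plan": [14, 43, -10, 0, 0, 4.64, 40, 14, 43, -10, 0, 0, 4.64, 40, 14, 43, -10, 0, 0, 4.64, 40, 14, 43, -10, 0, 0, 4.64, 40, 14, 43, -10, 0, 0, 4.64, 40, 14, 43, -10, 0, 0, 4.64, 40, 14, 43, -10, 0, 0, 4.64, 40, 14, 43, -10, 0, 0, 4.64, 40, 14, 43, -10, 0, 0, 4.64, 40, 14, 43, -10, 0, 0, 4.64, 40, 14, 43, -10, 0, 0, 4.64, 40, 14, 43, -10, 0, 0, 4.64, 40],
  "newtons": 40
}}

```text
time: 1.4
eef_pos: [0.4273, -0.1055, 0.1112]
tcp_rot: [0.775, 0.632, 0.0, 0.0]
contact_force: [0.7, -0.3, -0.2]
opening: 0.466
finger_force: 0.0
```

>>> {"method": "move_arm", "body": {
  "plan": [2, 1, -30, 0, 0, 0, 40, 0, 0, -30, 0, 0, 0, 40, 0, 0, -20, 0, 0, 0, 40, 0, 0, -15, 0, 0, 0, 40, 0, 0, -11, 0, 0, 0, 40, 0, 0, 0, 0, 0, 0, 40]
}}

```text
time: 2.0
eef_pos: [0.4279, -0.1058, 0.004]
tcp_rot: [0.776, 0.631, -0.001, -0.002]
contact_force: [0.2, 0.4, -0.4]
opening: 0.468
finger_force: 0.0
```

Run:
```python
from h import *;import cv2
c=cam("scene")["color"][...,::-1]
cv2.imwrite("pics/a1.png",cv2.resize(c[120:260,180:360],None,fx=4,fy=4,interpolation=cv2.INTER_CUBIC))
```

```text
(no output)
```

View pics/a1.png

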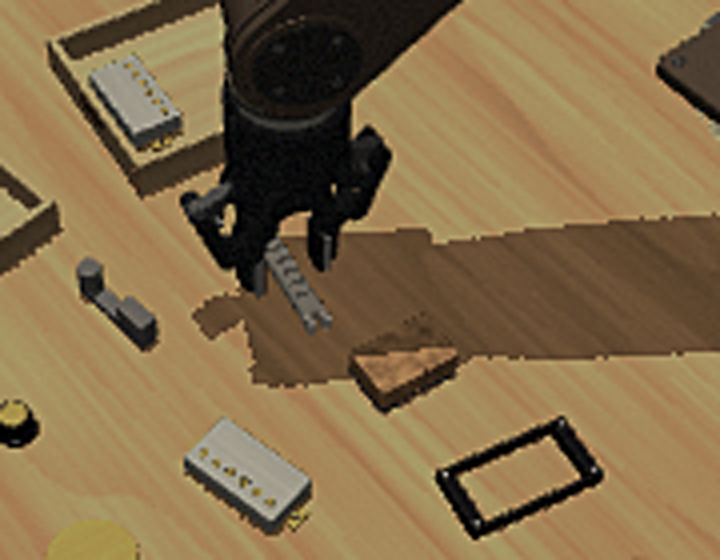

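The fingers straddle the bar, tips at (255,285) and (323,262). Closing.

>>> {"method": "move_arm", "body": {
  "plan": [0, 0, 0, 0, 0, 0, 10, 0, 0, 0, 0, 0, 0, 5, 0, 0, 0, 0, 0, 0, 5, 0, 0, 0, 0, 0, 0, 5, 0, 0, 0, 0, 0, 0, 5, 0, 0, 0, 0, 0, 0, 5, 0, 0, 15, 0, 0, 0, 5, 0, 0, 20, 0, 0, 0, 5, 0, 0, 20, 0, 0, 0, 5, 0, 0, 20, 0, 0, 0, 5, 0, 0, 5, 0, 0, 0, 5]
}}

```text
time: 3.15
eef_pos: [0.4302, -0.1069, 0.0873]
tcp_rot: [0.776, 0.631, 0.001, 0.002]
contact_force: [0.3, 0.5, 0.1]
opening: 0.17
finger_force: 40.1
```

>>> {"method": "move_arm", "body": {
  "plan": [17.5, -23.5, 0, 0, 0, 2.42, 5, 17.5, -23.5, 0, 0, 0, 2.42, 5, 17.5, -23.5, 0, 0, 0, 2.42, 5, 17.5, -23.5, 0, 0, 0, 2.42, 5, 17.5, -23.5, 0, 0, 0, 2.42, 5, 17.5, -23.5, 0, 0, 0, 2.42, 5, 17.5, -23.5, 0, 0, 0, 2.42, 5, 17.5, -23.5, 0, 0, 0, 2.42, 5, 0, 0, 0, 0, 0, 0, 5, 0, 0, 0, 0, 0, 0, 5]
}}

```text
time: 4.15
eef_pos: [0.5683, -0.294, 0.0837]
tcp_rot: [0.659, 0.752, -0.0, -0.001]
contact_force: [-0.8, 0.1, -1.3]
opening: 0.171
finger_force: 40.1
```

Run:
```python
from h import *;import cv2
c=cam("scene")["color"][...,::-1]
a=cv2.resize(c[90:240,90:290],None,fx=4,fy=4,interpolation=cv2.INTER_CUBIC)
cv2.imwrite("pics/a2.png",a)
```

```text
(no output)
```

View pics/a2.png

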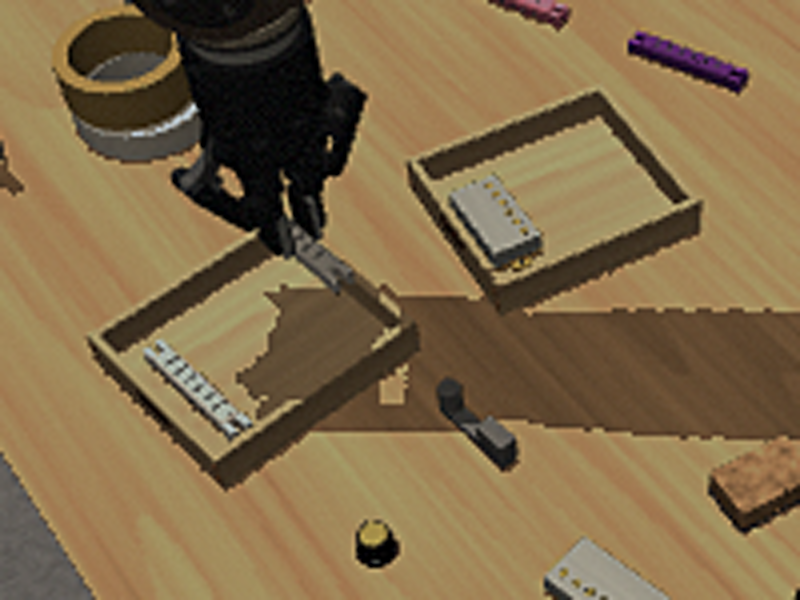

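The bar is held parallel to the stock, above the empty half of the tray. Lowering and releasing.

>>> {"method": "move_arm", "body": {
  "plan": [0, 0, -20, 0, 0, 0, 5, 0, 0, -20, 0, 0, 0, 5, 0, 0, -16, 0, 0, 0, 5, 0, 0, -9, 0, 0, 0, 5, 0, 0, -4, 0, 0, 0, 5, 0, 0, -3, 0, 0, 0, 5, 0, 0, 0, 0, 0, 0, 5, 0, 0, 0, 0, 0, 0, 5]
}}

```text
time: 5.0
eef_pos: [0.5696, -0.2947, 0.0142]
tcp_rot: [0.659, 0.752, 0.0, 0.001]
contact_force: [1.0, 0.1, -0.6]
opening: 0.172
finger_force: 40.1
```

>>> {"method": "move_arm", "body": {
  "plan": [0, 0, -2, 0, 0, 0, 5, 0, 0, -2, 0, 0, 0, 5, 0, 0, 0, 0, 0, 0, 5, 0, 0, 0, 0, 0, 0, 5]
}}

```text
time: 5.4
eef_pos: [0.5698, -0.2949, 0.0125]
tcp_rot: [0.659, 0.753, -0.0, 0.0]
contact_force: [-4.6, 2.0, 10.6]
opening: 0.169
finger_force: 41.4
```

>>> {"method": "move_arm", "body": {
  "plan": [0, 0, 0, 0, 0, 0, 36, 0, 0, 0, 0, 0, 0, 36, 0, 0, 0, 0, 0, 0, 36, 0, 0, 10, 0, 0, 0, 36, 0, 0, 25, 0, 0, 0, 50, 0, 0, 25, 0, 0, 0, 56, 0, 0, 25, 0, 0, 0, 56]
}}

```text
time: 6.1
eef_pos: [0.5686, -0.2942, 0.0954]
tcp_rot: [0.659, 0.753, -0.0, -0.001]
contact_force: [0.6, 0.2, 0.8]
opening: 0.658
finger_force: 0.0
```

>>> {"method": "move_arm", "body": {
  "plan": [-3.25, 37.3, 0, 0, 0, 0.6, 60, -3.25, 37.3, 0, 0, 0, 0.6, 60, -3.25, 37.3, 0, 0, 0, 0.6, 60, -3.25, 37.3, 0, 0, 0, 0.6, 60, -3.25, 37.3, 0, 0, 0, 0.6, 60, -3.25, 37.3, 0, 0, 0, 0.6, 60, -3.25, 37.3, 0, 0, 0, 0.6, 60, -3.25, 37.4, 0, 0, 0, 0.6, 60, 0, 0, -20, 0, 0, 0, 60, 0, 0, -20, 0, 0, 0, 60, 0, 0, -10, 0, 0, 0, 60, 0, 0, 0, 0, 0, 0, 60]
}}

```text
time: 7.3
eef_pos: [0.5416, 0.0043, 0.0429]
tcp_rot: [0.627, 0.779, -0.001, -0.002]
contact_force: [-0.4, -0.3, 0.1]
opening: 0.703
finger_force: 0.0
```

>>> {"method": "move_arm", "body": {
  "plan": [0, 0, -16, 0, 0, 0, 60, 0, 0, -14, 0, 0, 0, 60, 0, 0, -6, 0, 0, 0, 60, 0, 0, 0, 0, 0, 0, 50, 0, 0, 0, 0, 0, 0, 30, 0, 0, 0, 0, 0, 0, 25, 0, 0, 0, 0, 0, 0, 25, 0, 0, 0, 0, 0, 0, 25, 0, 0, 10, 0, 0, 0, 25, 0, 0, 20, 0, 0, 0, 25, 0, 0, 25, 0, 0, 0, 25, 0, 0, 25, 0, 0, 0, 25]
}}

```text
time: 8.5
eef_pos: [0.5426, 0.0043, 0.0893]
tcp_rot: [0.627, 0.779, -0.0, -0.0]
contact_force: [0.5, -0.0, -1.5]
opening: 0.435
finger_force: 41.6
```

>>> {"method": "move_arm", "body": {
  "plan": [-19.6, -28.3, 0, 0, 0, -2.05, 25, -19.6, -28.3, 0, 0, 0, -2.05, 25, -19.6, -28.3, 0, 0, 0, -2.05, 25, -19.6, -28.3, 0, 0, 0, -2.05, 25, -19.6, -28.3, 0, 0, 0, -2.05, 25, -19.6, -28.3, 0, 0, 0, -2.05, 25, -19.6, -28.3, 0, 0, 0, -2.05, 25, -19.6, -28.3, 0, 0, 0, -2.05, 25, -19.6, -28.3, 0, 0, 0, -2.05, 25, -19.6, -28.3, 0, 0, 0, -2.05, 25, 0, 0, 0, 0, 0, 0, 25, 0, 0, 0, 0, 0, 0, 25]
}}

```text
time: 9.7
eef_pos: [0.3467, -0.2791, 0.0887]
tcp_rot: [0.756, 0.655, 0.0, 0.0]
contact_force: [-0.2, -0.0, -0.7]
opening: 0.429
finger_force: 41.6
```

Run:
```python
from h import *;import cv2
c=cam("scene")["color"][...,::-1]
a=cv2.resize(c[80:220,140:320],None,fx=4,fy=4,interpolation=cv2.INTER_CUBIC)
cv2.imwrite("pics/a3.png",a)
```

```text
(no output)
```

View pics/a3.png

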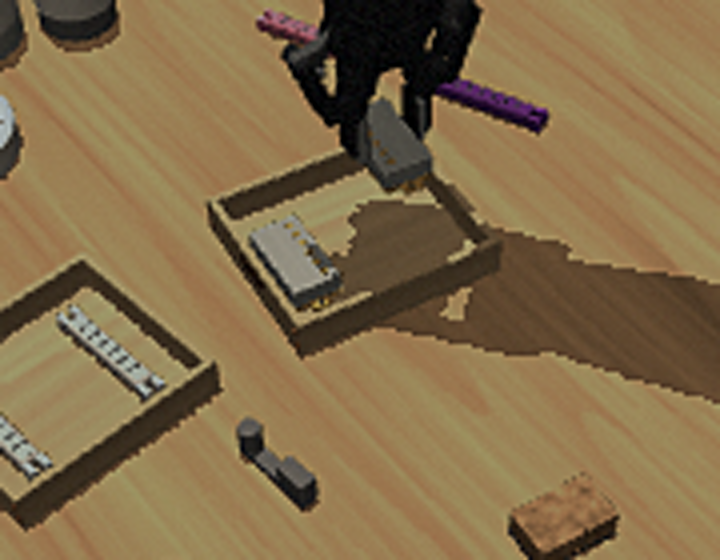

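The tailpiece lies flat in its tray (110,350), and the pickup is held level over the empty half of its own. Lowering.

>>> {"method": "move_arm", "body": {
  "plan": [0, 0, -20, 0, 0, 0, 25, 0, 0, -20, 0, 0, 0, 25, 0, 0, -18, 0, 0, 0, 25, 0, 0, -9, 0, 0, 0, 25, 0, 0, -4, 0, 0, 0, 25, 0, 0, -2, 0, 0, 0, 25, 0, 0, 0, 0, 0, 0, 25, 0, 0, 0, 0, 0, 0, 25]
}}

```text
time: 10.55
eef_pos: [0.3475, -0.2793, 0.0161]
tcp_rot: [0.755, 0.655, -0.0, 0.001]
contact_force: [-0.9, -0.6, -1.2]
opening: 0.431
finger_force: 41.6
```

>>> {"method": "move_arm", "body": {
  "plan": [0, 0, -1, 0, 0, 0, 25, 0, 0, -1, 0, 0, 0, 25, 0, 0, 0, 0, 0, 0, 25, 0, 0, 0, 0, 0, 0, 25]
}}

```text
time: 10.95
eef_pos: [0.3475, -0.2793, 0.0147]
tcp_rot: [0.755, 0.655, 0.0, 0.0]
contact_force: [-1.7, 1.7, 7.5]
opening: 0.431
finger_force: 42.5
```

>>> {"method": "move_arm", "body": {
  "plan": [0, 0, 0, 0, 0, 0, 52, 0, 0, 0, 0, 0, 0, 52, 0, 0, 0, 0, 0, 0, 52, 0, 0, 10, 0, 0, 0, 52, 0, 0, 25, 0, 0, 0, 52, 0, 0, 25, 0, 0, 0, 60, 0, 0, 25, 0, 0, 0, 64]
}}

```text
time: 11.65
eef_pos: [0.347, -0.2788, 0.0997]
tcp_rot: [0.755, 0.655, -0.0, 0.0]
contact_force: [2.0, 0.1, -0.0]
opening: 0.746
finger_force: 0.0
```

>>> {"method": "move_arm", "body": {
  "plan": [25, 32, 0, 0, 0, 7.22, 64, 25, 32, 0, 0, 0, 7.22, 64, 25, 32, 0, 0, 0, 7.22, 64, 25, 32, 0, 0, 0, 7.22, 64, 25, 32, 0, 0, 0, 7.22, 64, 25, 32, 0, 0, 0, 7.22, 64, -14, 31.4, 0, 0, 0, 7.22, 64, -14, 31.4, 0, 0, 0, 7.22, 64, -14, 31.4, 0, 0, 0, 7.22, 64, -14, 31.4, 0, 0, 0, 7.22, 64, -14, 31.4, 0, 0, 0, 7.22, 64, -14, 31.4, 0, 0, 0, 7.22, 64]
}}

```text
time: 12.85
eef_pos: [0.4125, 0.1027, 0.099]
tcp_rot: [0.097, 0.995, 0.0, 0.0]
contact_force: [0.4, 0.1, -0.1]
opening: 0.749
finger_force: 0.0
```

>>> {"method": "move_arm", "body": {
  "plan": [0, 0, -20, 0, 0, 0, 64, 0, 0, -20, 0, 0, 0, 64, 0, 0, -10, 0, 0, 0, 64, 0, 0, 0, 0, 0, 0, 64, 0, 0, 0, 0, 0, 0, 64]
}}

```text
time: 13.35
eef_pos: [0.4135, 0.1014, 0.0489]
tcp_rot: [0.1, 0.995, 0.0, 0.0]
contact_force: [0.2, 0.5, -0.5]
opening: 0.747
finger_force: 0.0
```

Run:
```python
from h import *;import cv2
c=cam("scene")["color"][...,::-1]
a=cv2.resize(c[160:300,240:420],None,fx=4,fy=4,interpolation=cv2.INTER_CUBIC)
cv2.imwrite("pics/a4.png",a)
```

```text
(no output)
```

View pics/a4.png

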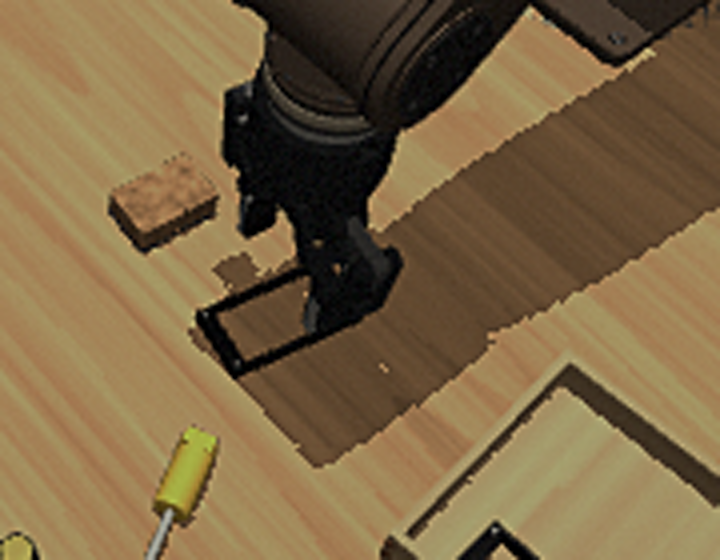

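>>> {"method": "move_arm", "body": {
  "plan": [0, 0, -20, 0, 0, 0, 64, 0, 0, -17, 0, 0, 0, 64, 0, 0, -10, 0, 0, 0, 60, 0, 0, 0, 0, 0, 0, 60, 0, 0, 0, 0, 0, 0, 60],
  "newtons": 20
}}

```text
time: 13.9
eef_pos: [0.4136, 0.1015, 0.0019]
tcp_rot: [0.1, 0.995, 0.0, 0.0]
contact_force: [-0.1, 0.4, -0.3]
opening: 0.703
finger_force: 0.0
```

Run:
```python
from h import *;import cv2
c=cam("scene")["color"][...,::-1]
a=cv2.resize(c[190:290,270:390],None,fx=5,fy=5,interpolation=cv2.INTER_CUBIC)
cv2.imwrite("pics/a5.png",a)
```

```text
(no output)
```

View pics/a5.png

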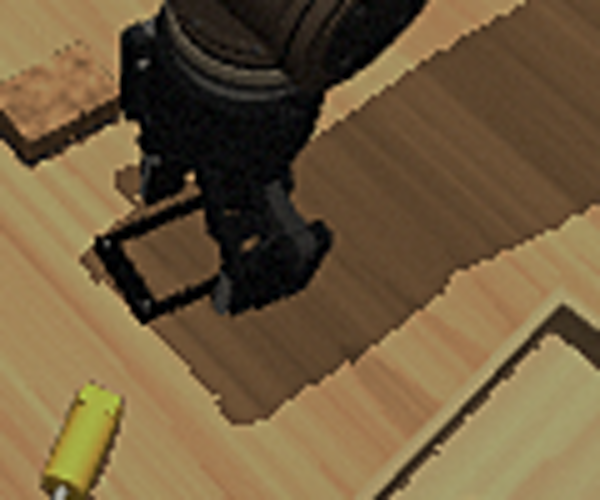

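The fingers stand outside both rails, tips near (225,310) and (150,190). Closing gently, then lifting.

>>> {"method": "move_arm", "body": {
  "plan": [0, 0, 0, 0, 0, 0, 50, 0, 0, 0, 0, 0, 0, 44, 0, 0, 0, 0, 0, 0, 40, 0, 0, 0, 0, 0, 0, 40, 0, 0, 0, 0, 0, 0, 40]
}}

```text
time: 14.45
eef_pos: [0.4139, 0.1016, 0.0023]
tcp_rot: [0.1, 0.995, 0.0, 0.001]
contact_force: [-1.9, 0.6, 6.3]
opening: 0.531
finger_force: 20.8
```

>>> {"method": "move_arm", "body": {
  "plan": [0, 0, 10, 0, 0, 0, 40, 0, 0, 15, 0, 0, 0, 40, 0, 0, 20, 0, 0, 0, 40, 0, 0, 20, 0, 0, 0, 40, 0, 0, 15, 0, 0, 0, 40, 0, 0, 0, 0, 0, 0, 40]
}}

```text
time: 15.05
eef_pos: [0.4148, 0.1017, 0.0839]
tcp_rot: [0.1, 0.995, 0.0, 0.003]
contact_force: [0.4, 0.3, -1.2]
opening: 0.53
finger_force: 20.8
```

>>> {"method": "move_arm", "body": {
  "plan": [-5.9, 20, 0, 0, 0, -7.26, 40, -5.9, 20, 0, 0, 0, -7.26, 40, -5.9, 20, 0, 0, 0, -7.26, 40, -5.9, 20, 0, 0, 0, -7.26, 40, -5.9, 20, 0, 0, 0, -7.26, 40, -5.9, 20, 0, 0, 0, -7.26, 40, -5.9, 20, 0, 0, 0, -7.26, 40, -5.9, 20, 0, 0, 0, -7.26, 40, -5.9, 20, 0, 0, 0, -7.26, 40, -5.9, 20, 0, 0, 0, -7.26, 40, 0, 0, 0, 0, 0, 0, 40, 0, 0, 0, 0, 0, 0, 40]
}}

```text
time: 16.25
eef_pos: [0.3534, 0.3013, 0.0805]
tcp_rot: [0.668, 0.744, -0.001, -0.0]
contact_force: [0.7, -0.2, -0.5]
opening: 0.528
finger_force: 20.8
```

Run:
```python
from h import *;import cv2
c=cam("scene")["color"][...,::-1]
a=cv2.resize(c[220:360,312:492],None,fx=4,fy=4,interpolation=cv2.INTER_CUBIC)
cv2.imwrite("pics/a6.png",a)
```

```text
(no output)
```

View pics/a6.png

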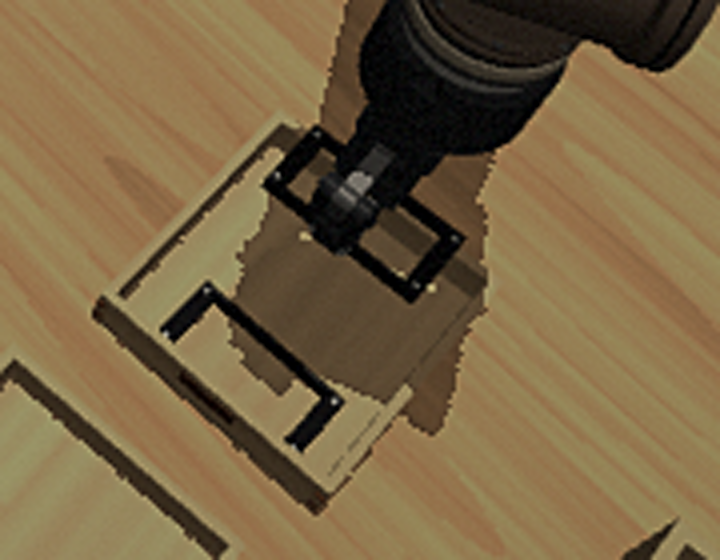

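Ring held level and parallel to the stock ring. Lowering.

>>> {"method": "move_arm", "body": {
  "plan": [2, 0, -18, 0, 0, 0, 40, 0, 0, -18, 0, 0, 0, 40, 0, 0, -18, 0, 0, 0, 40, 0, 0, -10, 0, 0, 0, 40, 0, 0, -4, 0, 0, 0, 40, 0, 0, -3, 0, 0, 0, 40, 0, 0, 0, 0, 0, 0, 40, 0, 0, 0, 0, 0, 0, 40]
}}

```text
time: 17.1
eef_pos: [0.3566, 0.3018, 0.011]
tcp_rot: [0.669, 0.743, 0.001, 0.0]
contact_force: [0.0, -0.2, 0.5]
opening: 0.53
finger_force: 20.8
```

>>> {"method": "move_arm", "body": {
  "plan": [0, 0, -1, 0, 0, 0, 40, 0, 0, -1, 0, 0, 0, 40, 0, 0, 0, 0, 0, 0, 40, 0, 0, 0, 0, 0, 0, 40]
}}

```text
time: 17.5
eef_pos: [0.3561, 0.3017, 0.0084]
tcp_rot: [0.669, 0.743, 0.0, 0.0]
contact_force: [0.1, 0.1, 0.0]
opening: 0.53
finger_force: 20.8
```

>>> {"method": "move_arm", "body": {
  "plan": [0, 0, -1, 0, 0, 0, 40, 0, 0, 0, 0, 0, 0, 40, 0, 0, 0, 0, 0, 0, 40]
}}

```text
time: 17.8
eef_pos: [0.3561, 0.3017, 0.0084]
tcp_rot: [0.669, 0.743, -0.0, -0.0]
contact_force: [-3.2, -1.6, 7.8]
opening: 0.527
finger_force: 21.6
```

>>> {"method": "move_arm", "body": {
  "plan": [0, 0, 0, 0, 0, 0, 54, 0, 0, 0, 0, 0, 0, 54, 0, 0, 0, 0, 0, 0, 54, 0, 0, 10, 0, 0, 0, 54, 0, 0, 25, 0, 0, 0, 54, 0, 0, 25, 0, 0, 0, 54, 0, 0, 30, 0, 0, 0, 54],
  "newtons": 20
}}

```text
time: 18.5
eef_pos: [0.3554, 0.3013, 0.0981]
tcp_rot: [0.67, 0.743, -0.001, -0.0]
contact_force: [1.0, 0.6, -0.3]
opening: 0.632
finger_force: 0.0
```

```bash
cat >> m.py <<'E'
print("knobs")
for k in("knobL","knobR"):
    a,b=D[k]; print(k,atz(t,*T(a[0]),.018),atz(s,*S(b[0]),.018))
E
python3 m.py | sed -n '/^knobs/,$p'
```

```text
knobs
knobL [0.6303 0.1272 0.018 ] [0.6251 0.1246 0.018 ]
knobR [ 0.6339 -0.1123  0.018 ] [ 0.631  -0.1137  0.018 ]
```

>>> {"method": "move_arm", "body": {
  "plan": [34.1, -21.9, 0, 0, 0, 0.2, 48, 34.1, -21.9, 0, 0, 0, 0.2, 48, 34.1, -21.9, 0, 0, 0, 0.2, 48, 34.1, -21.9, 0, 0, 0, 0.2, 48, 34.1, -21.9, 0, 0, 0, 0.2, 48, 34.1, -21.9, 0, 0, 0, 0.2, 48, 34.1, -21.9, 0, 0, 0, 0.2, 48, 34.1, -21.9, 0, 0, 0, 0.2, 48, 0, 0, -25, 0, 0, 0, 48, 0, 0, -25, 0, 0, 0, 48, 0, 0, 0, 0, 0, 0, 48, 0, 0, 0, 0, 0, 0, 48]
}}

```text
time: 19.8
eef_pos: [0.628, 0.1264, 0.0465]
tcp_rot: [0.659, 0.752, -0.001, -0.001]
contact_force: [-0.4, 1.0, 0.3]
opening: 0.564
finger_force: 0.0
```

>>> {"method": "move_arm", "body": {
  "plan": [0, 0, -20, 0, 0, 0, 48, 0, 0, -14, 0, 0, 0, 48, 0, 0, -5, 0, 0, 0, 48, 0, 0, 0, 0, 0, 0, 40, 0, 0, 0, 0, 0, 0, 25, 0, 0, 0, 0, 0, 0, 10, 0, 0, 0, 0, 0, 0, 10, 0, 0, 0, 0, 0, 0, 10, 0, 0, 0, 0, 0, 0, 10]
}}

```text
time: 20.7
eef_pos: [0.6296, 0.1264, 0.0094]
tcp_rot: [0.659, 0.752, 0.001, 0.001]
contact_force: [-0.1, 0.5, 3.3]
opening: 0.227
finger_force: 19.8
```

>>> {"method": "move_arm", "body": {
  "plan": [0, 0, 15, 0, 0, 0, 10, 0, 0, 20, 0, 0, 0, 10, 0, 0, 25, 0, 0, 0, 10, 0, 0, 20, 0, 0, 0, 10, -11.1, 34.6, 0, 0, 0, 0, 10, -11.1, 34.6, 0, 0, 0, 0, 10, -11.1, 34.6, 0, 0, 0, 0, 10, -11.1, 34.6, 0, 0, 0, 0, 10, -11.1, 34.6, 0, 0, 0, 0, 10, -11.1, 34.6, 0, 0, 0, 0, 10, 0, 0, 0, 0, 0, 0, 10, 0, 0, 0, 0, 0, 0, 10]
}}

```text
time: 21.9
eef_pos: [0.5618, 0.3346, 0.0888]
tcp_rot: [0.658, 0.753, -0.0, 0.0]
contact_force: [0.1, -0.3, -1.0]
opening: 0.227
finger_force: 19.6
```

Run:
```python
from h import *;import cv2
c=cam("scene")["color"][...,::-1]
cv2.imwrite("pics/a7.png",cv2.resize(c[234:,230:430],None,fx=4,fy=4,interpolation=cv2.INTER_CUBIC))
```

View pics/a7.png

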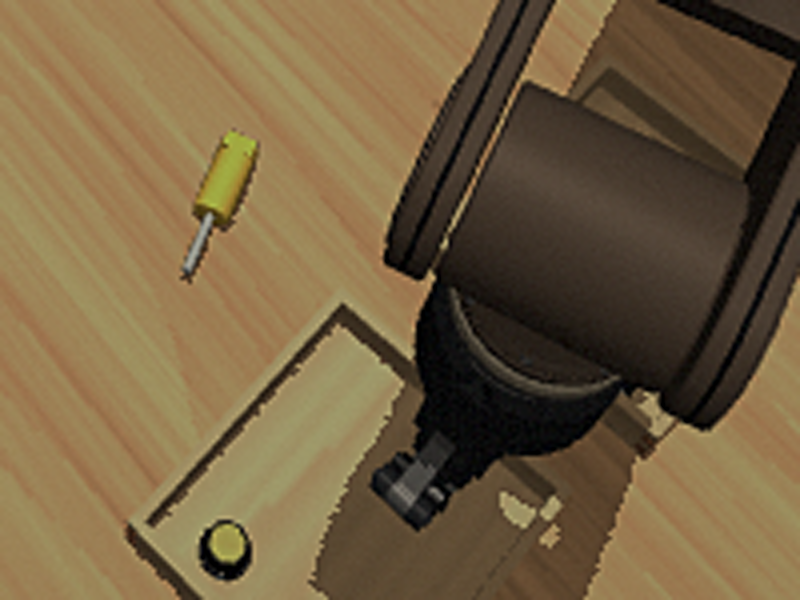

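The knob has left the bench and the grip is holding, with the gripper over the empty half of the knob tray. Lowering.

>>> {"method": "move_arm", "body": {
  "plan": [0, 0, -20, 0, 0, 0, 10, 0, 0, -20, 0, 0, 0, 10, 0, 0, -16, 0, 0, 0, 10, 0, 0, -9, 0, 0, 0, 10, 0, 0, -5, 0, 0, 0, 10, 0, 0, -1, 0, 0, 0, 10, 0, 0, 0, 0, 0, 0, 10, 0, 0, 0, 0, 0, 0, 10]
}}

```text
time: 22.75
eef_pos: [0.5629, 0.3343, 0.0183]
tcp_rot: [0.659, 0.752, 0.001, 0.0]
contact_force: [-0.2, -0.4, 0.0]
opening: 0.227
finger_force: 19.6
```

>>> {"method": "move_arm", "body": {
  "plan": [0, 0, -1, 0, 0, 0, 10, 0, 0, 0, 0, 0, 0, 10, 0, 0, 0, 0, 0, 0, 10]
}}

```text
time: 23.05
eef_pos: [0.5623, 0.3341, 0.0166]
tcp_rot: [0.659, 0.752, 0.0, 0.0]
contact_force: [-0.3, -0.7, -0.2]
opening: 0.228
finger_force: 19.6
```

>>> {"method": "move_arm", "body": {
  "plan": [0, 0, -1, 0, 0, 0, 10, 0, 0, -1, 0, 0, 0, 10, 0, 0, 0, 0, 0, 0, 10, 0, 0, 0, 0, 0, 0, 10]
}}

```text
time: 23.45
eef_pos: [0.5624, 0.3341, 0.0153]
tcp_rot: [0.659, 0.752, -0.0, -0.0]
contact_force: [-2.1, -1.9, 6.0]
opening: 0.227
finger_force: 20.1
```

>>> {"method": "move_arm", "body": {
  "plan": [0, 0, 0, 0, 0, 0, 42, 0, 0, 0, 0, 0, 0, 42, 0, 0, 0, 0, 0, 0, 42, 0, 0, 10, 0, 0, 0, 42, 0, 0, 25, 0, 0, 0, 42, 0, 0, 25, 0, 0, 0, 48, 0, 0, 25, 0, 0, 0, 48]
}}

```text
time: 24.15
eef_pos: [0.5622, 0.334, 0.1007]
tcp_rot: [0.659, 0.752, 0.0, 0.0]
contact_force: [0.5, -0.7, -0.4]
opening: 0.559
finger_force: 0.0
```

>>> {"method": "move_arm", "body": {
  "plan": [5.8, -37.3, 0, 0, 0, 0, 48, 5.8, -37.3, 0, 0, 0, 0, 48, 5.8, -37.3, 0, 0, 0, 0, 48, 5.8, -37.3, 0, 0, 0, 0, 48, 5.8, -37.3, 0, 0, 0, 0, 48, 5.8, -37.3, 0, 0, 0, 0, 48, 5.8, -37.3, 0, 0, 0, 0, 48, 5.8, -37.3, 0, 0, 0, 0, 48, 5.8, -37.3, 0, 0, 0, 0, 48, 5.8, -37.3, 0, 0, 0, 0, 48, 5.8, -37.3, 0, 0, 0, 0, 48, 5.8, -37.3, 0, 0, 0, 0, 48]
}}

```text
time: 25.35
eef_pos: [0.6321, -0.1152, 0.1002]
tcp_rot: [0.659, 0.752, 0.0, 0.0]
contact_force: [0.3, -0.3, 0.8]
opening: 0.561
finger_force: 0.0
```

>>> {"method": "move_arm", "body": {
  "plan": [0, 0, -25, 0, 0, 0, 48, 0, 0, -25, 0, 0, 0, 48, 0, 0, 0, 0, 0, 0, 48, 0, 0, 0, 0, 0, 0, 48]
}}

```text
time: 25.75
eef_pos: [0.6317, -0.1135, 0.0495]
tcp_rot: [0.659, 0.752, -0.0, -0.0]
contact_force: [0.5, -0.9, 1.1]
opening: 0.566
finger_force: 0.0
```

Run:
```python
from h import *;import cv2
c=cam("scene")["color"][...,::-1]
cv2.imwrite("pics/a8.png",cv2.resize(c,(800,600),interpolation=cv2.INTER_CUBIC))
```

```text
(no output)
```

View pics/a8.png

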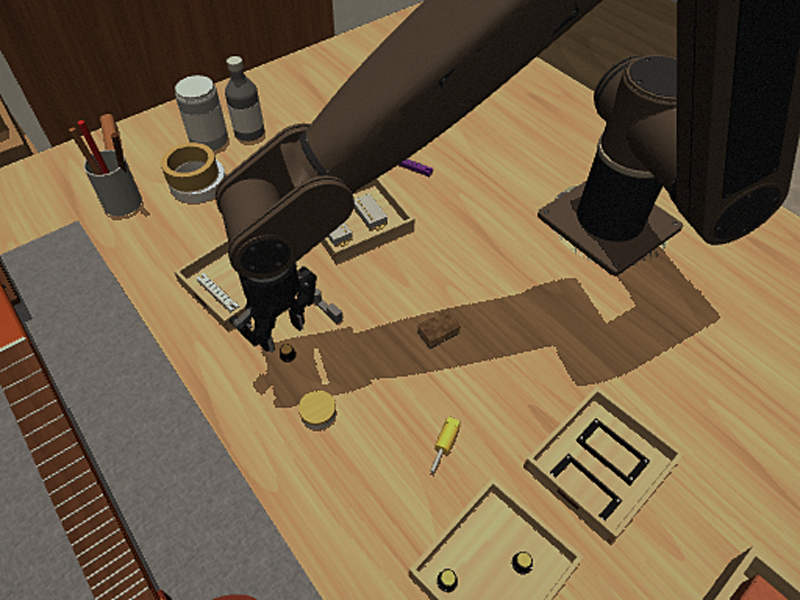

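The first knob (522,562), the ring (612,450) and the pickup (370,210) are all flat in their trays, and the gripper is over the last knob (287,352).

>>> {"method": "move_arm", "body": {
  "plan": [0, 0, -20, 0, 0, 0, 48, 0, 0, -15, 0, 0, 0, 48, 0, 0, -6, 0, 0, 0, 48, 0, 0, 0, 0, 0, 0, 40, 0, 0, 0, 0, 0, 0, 25, 0, 0, 0, 0, 0, 0, 10, 0, 0, 0, 0, 0, 0, 10, 0, 0, 0, 0, 0, 0, 10, 0, 0, 0, 0, 0, 0, 10]
}}

```text
time: 26.7
eef_pos: [0.6325, -0.1138, 0.0092]
tcp_rot: [0.659, 0.752, 0.0, 0.001]
contact_force: [-0.8, -0.0, 2.8]
opening: 0.225
finger_force: 19.8
```

>>> {"method": "move_arm", "body": {
  "plan": [0, 0, 15, 0, 0, 0, 10, 0, 0, 20, 0, 0, 0, 10, 0, 0, 25, 0, 0, 0, 10, 0, 0, 20, 0, 0, 0, 10, 0, 0, 0, 0, 0, 0, 10]
}}

```text
time: 27.2
eef_pos: [0.6344, -0.1145, 0.0931]
tcp_rot: [0.659, 0.752, 0.001, 0.004]
contact_force: [-0.1, -0.2, 0.5]
opening: 0.229
finger_force: 19.6
```

>>> {"method": "move_arm", "body": {
  "plan": [-5.7, 36.2, 0, 0, 0, 0, 10, -5.7, 36.2, 0, 0, 0, 0, 10, -5.7, 36.2, 0, 0, 0, 0, 10, -5.7, 36.2, 0, 0, 0, 0, 10, -5.7, 36.2, 0, 0, 0, 0, 10, -5.7, 36.2, 0, 0, 0, 0, 10, -5.7, 36.2, 0, 0, 0, 0, 10, -5.7, 36.2, 0, 0, 0, 0, 10, -5.7, 36.2, 0, 0, 0, 0, 10, -5.7, 36.2, 0, 0, 0, 0, 10, -5.7, 36.2, 0, 0, 0, 0, 10, 0, 0, 0, 0, 0, 0, 10]
}}

```text
time: 28.4
eef_pos: [0.5672, 0.2882, 0.0873]
tcp_rot: [0.657, 0.754, -0.0, -0.001]
contact_force: [0.2, 0.5, -0.6]
opening: 0.232
finger_force: 19.6
```

>>> {"method": "move_arm", "body": {
  "plan": [0, 0, 0, 0, 0, 0, 10, 0, 0, -20, 0, 0, 0, 10, 0, 0, -20, 0, 0, 0, 10, 0, 0, -16, 0, 0, 0, 10, 0, 0, -9, 0, 0, 0, 10, 0, 0, -5, 0, 0, 0, 10, 0, 0, -1, 0, 0, 0, 10, 0, 0, 0, 0, 0, 0, 10, 0, 0, 0, 0, 0, 0, 10]
}}

```text
time: 29.3
eef_pos: [0.5699, 0.2848, 0.0183]
tcp_rot: [0.659, 0.752, 0.001, 0.0]
contact_force: [0.2, -0.6, -0.8]
opening: 0.225
finger_force: 19.6
```

>>> {"method": "move_arm", "body": {
  "plan": [0, 0, -1, 0, 0, 0, 10, 0, 0, -1, 0, 0, 0, 10, 0, 0, -1, 0, 0, 0, 10, 0, 0, 0, 0, 0, 0, 10, 0, 0, 0, 0, 0, 0, 10]
}}

```text
time: 29.8
eef_pos: [0.5694, 0.2848, 0.0152]
tcp_rot: [0.659, 0.752, 0.0, 0.0]
contact_force: [-1.5, 0.3, 5.3]
opening: 0.226
finger_force: 20.0
```

>>> {"method": "move_arm", "body": {
  "plan": [0, 0, 0, 0, 0, 0, 42, 0, 0, 0, 0, 0, 0, 42, 0, 0, 0, 0, 0, 0, 42, 0, 0, 10, 0, 0, 0, 42, 0, 0, 25, 0, 0, 0, 42, 0, 0, 30, 0, 0, 0, 48, 0, 0, 40, 0, 0, 0, 48, 0, -40, 40, 0, 0, 0, 48, 0, -45, 0, 0, 0, 0, 48, 0, -45, 0, 0, 0, 0, 48, 0, -45, 0, 0, 0, 0, 48, 0, -45, 0, 0, 0, 0, 48]
}}

```text
time: 31.0
eef_pos: [0.5691, 0.0676, 0.1557]
tcp_rot: [0.659, 0.752, 0.0, 0.001]
contact_force: [0.1, -0.3, -0.3]
opening: 0.558
finger_force: 0.0
```

Run:
```python
from h import *;import cv2
c=cam("scene")["color"][...,::-1]
cv2.imwrite("pics/a9.png",cv2.resize(c,(800,600),interpolation=cv2.INTER_CUBIC))
```

```text
(no output)
```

View pics/a9.png

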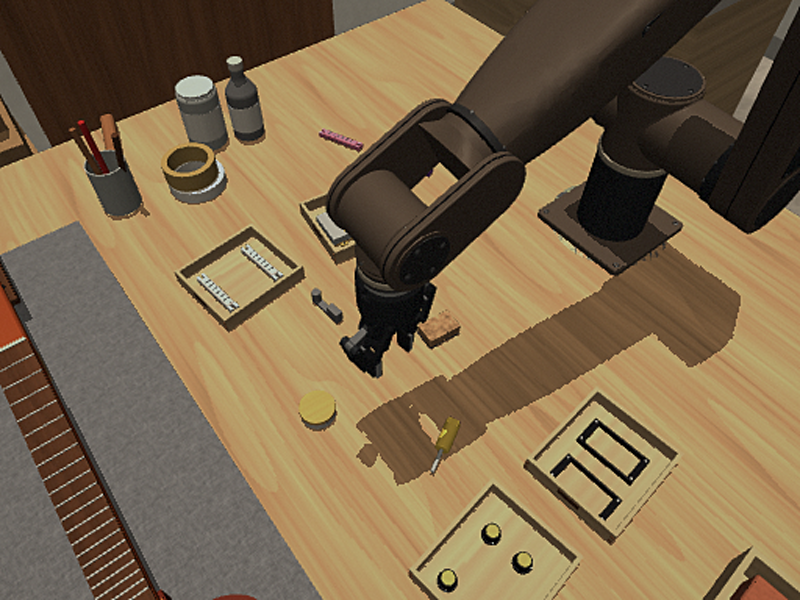

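Both knobs stand upright at (491,533) and (522,562). The ring (612,450) and tailpiece (262,260) lie flat, and the previous picture showed the pickup flat in its tray. I'll let the arm settle, then hand in.

>>> {"method": "move_arm", "body": {
  "plan": [0, 0, 0, 0, 0, 0, 48, 0, 0, 0, 0, 0, 0, 48, 0, 0, 0, 0, 0, 0, 48]
}}

```text
time: 31.35
eef_pos: [0.5691, 0.0705, 0.1549]
tcp_rot: [0.658, 0.753, 0.0, -0.0]
contact_force: [0.8, -0.5, -0.5]
opening: 0.555
finger_force: 0.0
```

```bash
python3 -c "
from plant import order
print(order.sign_off())"
```

```text
the job is handed in; nothing more can be done
None
```

I placed all five pieces in their matching trays, set down with contact felt before each release, and handed the job in at about 31 s; sign-off returned no verdict.

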